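# Ready the check ball at the model submarine's ballast pump

### The job

On the ballast-pump test stand, set the lever of the brass vent valve to half open (45 degrees). Then pick up the dish with the loose steel check ball by its handle bar, lift it and turn it about a quarter turn, level all the way so that the ball stays in the middle, until its pouring lip points along the stand's loading trough with the end of the lip a little above the trough's outer end. Finish still holding it there, level and steady with the ball in the middle, not resting on the trough, valve still half open, and do not disturb the tin, propeller, jar and tools lying around.

Things in the scene. Friction and masses are not known exactly. Their poses are not given: they have to be found in the camera images.
- stand: Pump test stand, fixed: plywood base 200 x 220 x 15 mm; origin under its centre, x, y along its edges. A round pump 97 mm tall at x +30, y +45 mm. An aluminium loading trough (U-channel 42 mm wide, 115 long) runs along +y, falling 12 degrees, from its open outer end at x +30, y -100 mm to the pump. A copper pipe along y at x -55, 55 mm up, carries the brass valve in its middle.
- trough_mouth (a point): The middle of the trough's outer (higher) end, 137 mm above the table, level with the top edges of the trough's side walls there. Axes as the stand's: the trough runs from here along +y.
- valve (a joint): Angle (rad) of the valve's steel lever about the vertical: 0 closed, pointing along the stand's -x, across the pipe; 1.571 open, along the stand's +y (clockwise from above); half open 0.785. Starts 0 to 0.3. Stiff (0.15 N m), stays where left. Lever: bar 14 mm wide, 14 mm tall, reaching 100 mm from the axis.
- valve_axis (a point): The point on the valve's vertical turning axis at the middle of the lever's height, 105 mm above the table (stand x -55, y 0 mm). Axes as the stand's.
- valve_grip (a point): The middle of the lever bar, 65 mm from its turning axis, 105 mm above the table: a good place to pinch across the bar from above. Moves with the lever; its x axis points from here back to the turning axis.
- dish: Loose aluminium dish, 106 mm across, 23 mm tall, 0.16 to 0.29 kg, inside a shallow 8-degree cone, lowest in the middle (7 mm up). Origin under its centre, x towards its pouring lip (channel 24 mm wide, end 78 mm from the centre). A thin steel bail over it carries a wooden grip bar along y, 64 mm long, 16 wide, 14 tall, its middle 87 mm over the dish's underside, above its centre.
- dish_grip (a point): The middle of the dish's grip bar. Axes as the dish's.
- dish_lip (a point): The middle of the outer end of the dish's lip, at the height of the rim's top: x +78, z +23 mm on the dish.
- ball_center (a point): Centre of the loose steel check ball, 20 mm across, 33 g, lying in the middle of the dish. It rolls freely and is centred only by the dish's slope.
- tin: Bystander: plain round aluminium tin without handle or lip, 92 mm across, 30 mm tall, loose. Origin under its centre.
- propeller: Bystander: small brass propeller lying flat, 46 mm across, 12 mm tall, loose. Origin under its centre.
- jar: Bystander: small glass jar with steel cap, 44 mm across, 55 mm tall, loose. Origin under its centre.
- screwdriver: Bystander: screwdriver lying on the table, loose. x along it.
- wrench: Bystander: wrench lying on the table, loose. x along it.
Mind the look-alikes: they are no part of the job. Of the things that look like the dish, the smallest one is meant.

How it is judged:
On the way, in this order (a step that is already met when the one before it is completed fails the run):
1. the valve lever is set half open, 45 degrees within 8 (value of joint valve between 0.645 and 0.925 rad and velocity of joint valve between -0.05 and 0.05 rad/s), for 0.3 s.
2. the dish is lifted at least 30 mm off the table in the fingers with the ball in its middle (height (world z) of dish above 0.03 m and contact force between dish and the fingers above 0.5 N and horizontal distance between ball_center and dish below 0.015 m), for 0.2 s.
At the end, for the whole second after the job is handed in: Valve at 45 +-8 degrees; dish held still in the fingers, off the stand, level within 5.7 degrees, lip within 12 degrees of the trough's line, its end within 30 mm (from above) of the trough's outer end and 8 to 75 mm over its walls; ball within 10 mm of the dish's middle (value of joint valve between 0.645 and 0.925 rad and contact force between dish and the fingers above 0.5 N and contact force between dish and stand below 0.1 N and horizontal distance between dish_lip and trough_mouth below 0.03 m and z of dish_lip in the frame of trough_mouth between 0.008 and 0.075 m and angle between the x axis of dish and the y axis of stand, either way round below 0.21 rad and y of dish in the frame of trough_mouth below -0.04 m and angle between dish's own z axis and vertical below 0.1 rad and horizontal distance between ball_center and dish below 0.01 m and distance between ball_center and dish below 0.03 m and linear speed of dish below 0.03 m/s and angular speed of dish below 0.2 rad/s); the arm keeps its last pose, push and grip.
It fails at once if the ball strays more than 22 mm from the middle of the dish (horizontal distance between ball_center and dish above 0.022 m).
It fails at once if the dish is tipped more than 12 degrees (angle between dish's own z axis and vertical above 0.21 rad).
It fails at once if the tin, propeller, jar, screwdriver or wrench is moved more than 30 mm (distance of any of tin, propeller, jar, screwdriver, wrench from where it was at the start of the episode above 0.03 m).
It also fails if it takes over 64 s, if anything falls off the work surface, if the arm or the gripper's body presses on something with over 40 N, if the wrist force passes 120 N, or if a joint passes its speed limit or range.

### The arm

A 6-joint arm with a two-finger parallel gripper is mounted at the origin on the work surface. World frame = base frame: x ahead of the robot, y to its left, z up, the work surface at z = 0. Lengths are in m, angles in rad, forces in N, time in s.
With the tool pointing down it reaches from about 0.25 to 0.725 m from the base axis. Payload 4 kg.
Tool frame: the origin (TCP) lies midway between the tips of the shut fingers; the grasp point (between the pads) lies 19 mm behind it; z points along the fingers, y is the line along which they close (so a half turn about z gives the same grasp; the last joint's range is limited). The gripper opens to 85 mm and grips with 20 to 120 N. Pads are 22 mm wide; open, the fingers measure 114 mm over their backs; the gripper's body (76 mm by 85 mm) begins 54 mm behind the grasp point. The pads swing forward as they close: fully open they stand 13 mm farther back than shut.
Start: joints at [-1.151, 0.241, 0.005, 1.335, 0, 1.571], TCP at [0.204, -0.457, 0.231] pointing down, gripper open.
Joint ranges: [-2.72, 2.72], [-1.05, 1.87], [-1.09, 1.28], [-1.99, 2.15], [-1.42, 1.44], [-3.14, 3.14]. Speed limits (rad/s): [2.79, 2.79, 3.14, 3.14, 3.14, 3.14].

### API

Orientations are given as a unit quaternion [x, y, z, w].
In Python, from rig import manip gives the robot as it stands. The module is installed in compiled form; this text tells all that it offers.
- The arm moves only by the tool drive_tool, never from a script. Its argument "moves" is one flat list of numbers, 7 for each row, row after row: the closure in counts, from 0 (fully open) to 255 (shut), then the shift along the world's x, y, z in m, then the turn, a rotation vector about the world's x, y, z in rad. A call has 1 to 5 rows; each row is the pose to reach, as a shift and turn from the pose commanded when the call began; what a row does not reach only later rows make up. A row lasts 1/8 s, in which the tool goes at most 62.5 mm and 10.7 degrees, less where a joint would pass 70% of its speed; a pose out of reach is approached as far as the arm can. A call with a gripper value outside its range is refused whole. The fingers move at their own pace and stop on an object; "grip_force" is the grip in N (left out, the last holds). Time passes only in rows, so rows that repeat a pose let the fingers close. It gives the time, the measured TCP pose, the force, the opening and the grip force at its end, in the units of the state.
- manip.get_obs(): the state, without advancing time (a new reading comes with each control period).
- manip.get_image(name): name is "scene" or "top"; returns a dict with "color" (384x512x3 uint8, red, green, blue), "camera_matrix" (3x3 intrinsics, pixels), "D" ([k1, k2, p1, p2, k3] as OpenCV has them; the pictures are not rectified), "rvec" (rotation vector, rad) and "tvec" (3), from world to camera coordinates, as OpenCV has them. Camera axes: x right, y down, z forward; pixel columns grow to the right and rows downward; lengths in m; the calibration is good to about 2 mm. A picture is of the moment at which its call begins. There is no depth.
- manip.finish_job(): hands the job in; it is judged then, once.
Trained networks look in the newest picture that a camera, given by its name, has taken for a name from the list of things; names that differ only in an ending like _2 or _b are one class to them, and where a whole thing is asked for, a point or a joint stands for the part that bears it (a point fixed in the world has none). Each returns a list of dicts, best first, with "p" (0 to 1); they miss things now and then, are a little off and sometimes report something else, mostly with a low value. They report only what shows in the picture. A call takes as long as a camera call. They do not tell look-alikes from the thing itself.
- manip.look_for(name, camera): "extent" ([left, top, width, height] in pixels, round what is visible of it).
- manip.landmark_of(name, camera): "centre" ([row, column] in pixels: a listed point, or the origin of a listed thing).
The state is a dict: "time": time; "joint_positions": joint angles; "qvel": joint speeds; "joint_efforts": joint torques, N m; "tool_pos": TCP position; "orientation": TCP orientation; "force": force on the tool from outside, world axes, zero at the start; "ft_torque": the same for the moment, N m; "width": opening from 0.0 (shut) to 1.0 (fully open); "gripper_force": force on a finger pad.
Only numpy, scipy, OpenCV 4.12 (cv2) and the standard library are available. Lean on these libraries where they do the work, as an engineer would, in place of code of your own. Each camera call takes 0.05 s, during which the arm holds its last target. There are 200 camera calls.

## Working session

There is one attempt and no reset: what is moved stays moved. The work goes in short steps, Python scripts to look and compute and a tool call to move; the robot and the scene stay as the last step left them, time stands still between calls to the robot, and variables do not carry over. Pictures are saved under pics/ and viewed, at most 10 in all, crops included, and the job is handed in when it is done.

Besides the shell and the picture viewer there is one more tool, called after "Request:" as name(argument=value, ...) on one line, values as JSON. drive_tool: Moves the arm, as the interface text tells. Its arguments: {"type":"object","properties":{"moves":{"type":"array","items":{"type":"number"}},"grip_force":{"type":"number"}},"required":["moves"]}

```bash
mkdir -p pics; cat > h.py <<'E'
import numpy as np, cv2
from rig import manip
def snap(n,f=None):
    im=manip.get_image(n)
    if f: cv2.imwrite('pics/'+f,im['color'][:,:,::-1])
    return im
def ray(im,rc):
    p=cv2.undistortPoints(np.array([[[rc[1],rc[0]]]],float),im['camera_matrix'],im['D'])[0,0]
    R=cv2.Rodrigues(np.array(im['rvec'],float))[0]; t=np.array(im['tvec'],float).ravel()
    return -R.T@t, R.T@np.array([p[0],p[1],1])
def at(im,rc,z):
    o,d=ray(im,rc); return o+d*(z-o[2])/d[2]
def proj(im,P):
    return cv2.projectPoints(np.array(P,float).reshape(-1,1,3),np.array(im['rvec'],float),np.array(im['tvec'],float),im['camera_matrix'],im['D'])[0].reshape(-1,2)
E
python3 - <<'E'
from h import *
Z=dict(stand=0,trough_mouth=.137,valve_axis=.105,valve_grip=.105,dish=0,dish_grip=.087,dish_lip=.023,ball_center=.017,tin=0,propeller=0,jar=0,screwdriver=.01,wrench=.005)
for c in ('top','scene'):
    im=snap(c,c+'0.png')
    for n,z in Z.items():
        for r in manip.landmark_of(n,c)[:4]:
            if r['p']>.2: print(c,n,round(r['p'],2),np.round(r['centre'],1),np.round(at(im,r['centre'],z)[:2],3))
print(manip.get_obs())
a=cv2.imread('pics/top0.png');b=cv2.imread('pics/scene0.png');
E
```

```text
top stand 0.73 [182.5 197.9] [0.596 0.147]
top trough_mouth 0.67 [153.1 229.6] [0.636 0.048]
top valve_grip 0.69 [216.5 192.8] [0.48  0.147]
top dish 0.91 [296.4 360.9] [ 0.263 -0.293]
top dish 0.88 [114.6 362.1] [ 0.788 -0.346]
top dish 0.78 [158.9 295.1] [ 0.657 -0.137]
top dish_grip 0.95 [145.8 300. ] [ 0.667 -0.142]
top dish_grip 0.87 [299.  375.5] [ 0.259 -0.305]
top dish_grip 0.85 [ 96.  375.6] [ 0.805 -0.361]
top dish_grip 0.39 [194.4 194.5] [0.542 0.145]
top dish_lip 0.95 [126.6 300.9] [ 0.748 -0.157]
top dish_lip 0.64 [144.6 379.3] [ 0.685 -0.379]
top dish_lip 0.61 [253.7 371.3] [ 0.375 -0.326]
top dish_lip 0.34 [216.9 193.6] [0.492 0.157]
top ball_center 0.37 [155.6 299.8] [ 0.661 -0.149]
top propeller 0.64 [198.1 264.8] [ 0.543 -0.044]
top propeller 0.29 [156.3 298.8] [ 0.665 -0.149]
top jar 0.48 [240.2 258.7] [ 0.423 -0.022]
top jar 0.33 [157.4 300.6] [ 0.661 -0.154]
top screwdriver 0.56 [187.2 389.9] [ 0.561 -0.401]
top wrench 0.66 [268.8 102.3] [0.361 0.407]
scene stand 0.76 [260.1 300.5] [0.604 0.154]
scene trough_mouth 0.66 [206.  257.4] [0.633 0.046]
scene trough_mou
[... 955 characters left out ...]
e': 1.4, 'joint_positions': array([-1.15101230e+00,  2.40622827e-01,  5.01754809e-03,  1.33520171e+00,
       -2.90196639e-05,  1.57078338e+00]), 'qvel': array([-0.00077828,  0.00089458,  0.00095255,  0.00091226,  0.00023294,
        0.00020981]), 'joint_efforts': array([-1.94801978e-03, -3.72206640e+01,  2.52685404e+01,  1.48538271e-03,
       -2.73353317e-04,  1.37458898e-07]), 'tool_pos': array([ 0.20377649, -0.45659859,  0.23130176]), 'orientation': array([ 9.78052071e-01,  2.08360616e-01, -1.53025743e-05, -2.19308017e-06]), 'force': array([0.28183775, 0.27621501, 0.65138524]), 'ft_torque': array([-0.01975702,  0.01372597,  0.02931444]), 'gripper_force': 0.0, 'width': 1.0013539184466498}
```

View pics/top0.png

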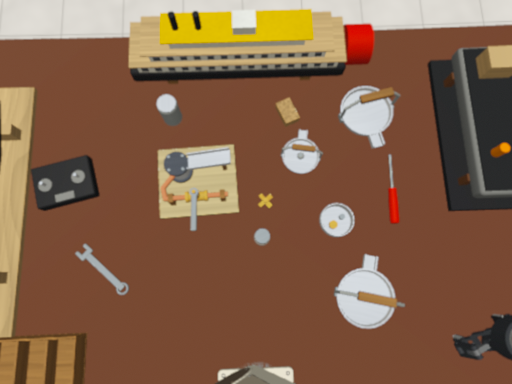

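View pics/scene0.png

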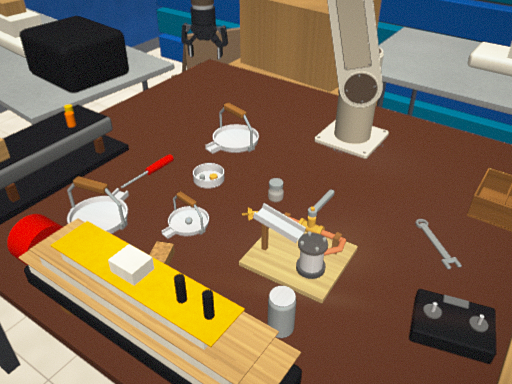

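The dish I need is the one at pixel (300,155) in the top view: it is the smallest and holds the ball. Its lip points to world +x. The stand is at (198,182), with the trough running left from the mouth at (230,153). The lever points down at (193,217). The jar is at (262,236) and the propeller at (265,200). I'll check the poses with an overlay.

```bash
cat > ov.py <<'E'
from h import *
S=4;x0,y0=140,115
im={'color':cv2.imread('pics/top0.png')[:,:,::-1]}
k=snap('top'); 
big=cv2.resize(im['color'][y0:y0+130,x0:x0+195,::-1].copy(),None,fx=S,fy=S,interpolation=cv2.INTER_CUBIC)
def line(P,c):
    q=((proj(k,P)-[x0,y0]+.5)*S).astype(int)
    cv2.polylines(big,[q.reshape(-1,1,2)],False,c,1)
def pose(o,th,P):
    P=np.array(P,float);c,s=np.cos(th),np.sin(th)
    return np.c_[o[0]+c*P[:,0]-s*P[:,1],o[1]+s*P[:,0]+c*P[:,1],P[:,2]]
st=(.600,.149);th=np.deg2rad(2.)
b=[(-.1,-.11,.015),(.1,-.11,.015),(.1,.11,.015),(-.1,.11,.015),(-.1,-.11,.015)]
line(pose(st,th,b),(0,0,255))
line(pose(st,th,[(.009,-.1,.137),(.051,-.1,.137)]),(0,0,255))
for a in (0,.1,.2):
    line(pose(st,th,[(-.055,0,.112),(-.055-.1*np.cos(a),.1*np.sin(a),.112)]),(255,0,0))
d=(.660,-.151);t=np.deg2rad(-7)
line(pose(d,t,[(.053*np.cos(u),.053*np.sin(u),.023) for u in np.linspace(0,6.3,40)]),(0,0,255))
line(pose(d,t,[(0,-.032,.094),(0,.032,.094)]),(255,0,0))
line(pose(d,t,[(.078,-.012,.023),(.078,.012,.023)]),(255,0,0))
cv2.imwrite('pics/ov1.png',big)
E
python3 ov.py
```

```text
(no output)
```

View pics/ov1.png

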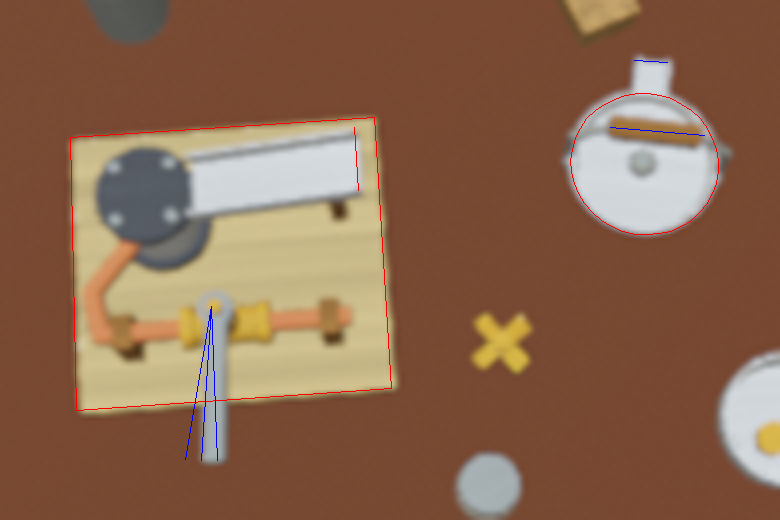

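Request:
drive_tool(moves=[0, 0.03, 0.06, 0, 0, 0, 0.18, 0, 0.06, 0.12, 0, 0, 0, 0.36, 0, 0.09, 0.18, 0, 0, 0, 0.54, 0, 0.12, 0.23, 0, 0, 0, 0.72, 0, 0.15, 0.28, 0, 0, 0, 0.9])

```text
time: 2.08
tool_pos: [0.3518, -0.1795, 0.2317]
orientation: [0.788, 0.615, 0.0, 0.001]
force: [1.7, -1.1, 0.0]
width: 1.004
gripper_force: 0.0
```

Request:
drive_tool(moves=[0, 0.015, 0.035, 0, 0, 0, 0.18, 0, 0.03, 0.07, 0, 0, 0, 0.36, 0, 0.045, 0.105, 0, 0, 0, 0.54, 0, 0.06, 0.14, 0, 0, 0, 0.72, 0, 0.075, 0.175, 0, 0, 0, 0.9])

```text
time: 2.7
tool_pos: [0.4265, -0.0049, 0.2315]
orientation: [0.442, 0.897, 0.0, 0.0]
force: [0.5, -0.7, 0.3]
width: 1.001
gripper_force: 0.0
```

Request:
drive_tool(moves=[0, 0.012, 0.035, 0, 0, 0, 0.18, 0, 0.024, 0.07, 0, 0, 0, 0.36, 0, 0.036, 0.105, -0.02, 0, 0, 0.54, 0, 0.05, 0.148, -0.05, 0, 0, 0.72, 0, 0.05, 0.148, -0.08, 0, 0, 0.907])

```text
time: 3.32
tool_pos: [0.4772, 0.1447, 0.1505]
orientation: [0.002, 1.0, 0.001, 0.001]
force: [-0.3, -0.2, -0.5]
width: 1.001
gripper_force: 0.0
```

```bash
python3 - <<'E'
from h import *
o=manip.get_obs();print(o['joint_positions'],o['tool_pos'],o['orientation'])
im=snap('top','t1.png')
for n in('valve_grip','valve_axis'):
  for r in manip.landmark_of(n,'top')[:2]: print(n,r['p'],at(im,r['centre'],.105))
s=snap('scene')
for n in('valve_grip','valve_axis'):
  for r in manip.landmark_of(n,'scene')[:2]: print(n,r['p'],at(s,r['centre'],.105))
a=cv2.resize(im['color'][120:250,130:280,::-1],None,fx=2.6,fy=2.6);b=cv2.resize(s['color'][130:260,250:400,::-1],None,fx=2.6,fy=2.6)
cv2.imwrite('pics/t1.png',np.hstack([a,b]))
E
```

```text
[ 2.94081926e-01  2.87415491e-01 -1.49417906e-01  1.13193966e+00
  5.16011518e-04  2.98711294e-01] [0.47723326 0.14470024 0.15052382] [2.31441993e-03 9.99996777e-01 5.42229128e-04 8.92164461e-04]
valve_grip 0.27 [ 0.65395546 -0.13937903  0.105     ]
valve_grip 0.17 [0.35574376 0.37630095 0.105     ]
valve_axis 0.65 [0.53629413 0.14238848 0.105     ]
valve_axis 0.58 [ 0.6331124  -0.13733813  0.105     ]
valve_grip 0.66 [ 0.67979023 -0.13126302  0.105     ]
valve_grip 0.48 [0.47356795 0.14245657 0.105     ]
valve_axis 0.7 [0.54869644 0.14080097 0.105     ]
valve_axis 0.21 [0.6407431 0.025471  0.105    ]
```

View pics/t1.png

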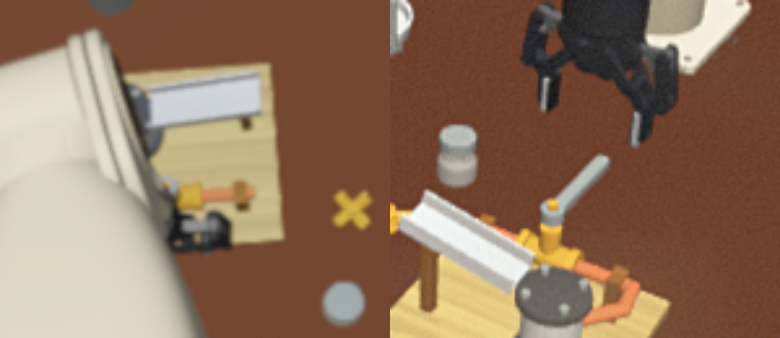

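The open fingers straddle the lever, which lies between them, so I'll go down and pinch it.

Request:
drive_tool(moves=[0, 0, 0.001, -0.035, 0, 0, 0, 0, 0, 0.001, -0.066, 0, 0, 0, 120, 0, 0.001, -0.066, 0, 0, 0, 255, 0, 0.001, -0.066, 0, 0, 0, 255, 0, 0.001, -0.066, 0, 0, 0], grip_force=30)

```text
time: 4.25
tool_pos: [0.4776, 0.1431, 0.0872]
orientation: [0.008, 1.0, 0.001, 0.002]
force: [-0.7, 0.0, 0.2]
width: 0.379
gripper_force: 0.0
```

Request:
drive_tool(moves=[255, 0, 0, 0, 0, 0, 0, 255, 0, 0, 0, 0, 0, 0, 255, 0, 0, 0, 0, 0, 0])

```text
time: 4.62
tool_pos: [0.477, 0.1438, 0.0867]
orientation: [0.007, 1.0, 0.001, 0.001]
force: [-0.8, 2.6, 5.0]
width: 0.162
gripper_force: 29.3
```

```bash
python3 - <<'E'
from h import *
o=manip.get_obs();print(o['width']*85,o['gripper_force'],o['tool_pos'],o['orientation'],o['force'],o['ft_torque'])
s=snap('scene')
cv2.imwrite('pics/s2.png',cv2.resize(s['color'][130:260,240:400,::-1],None,fx=3,fy=3))
E
```

```text
13.734966780814599 29.255109429359436 [0.47702265 0.14383192 0.08667761] [6.85623718e-03 9.99975191e-01 9.91970134e-04 1.27528985e-03] [-0.82244643  2.6284154   5.0486256 ] [0.47225595 0.15426662 0.28745378]
```

View pics/s2.png

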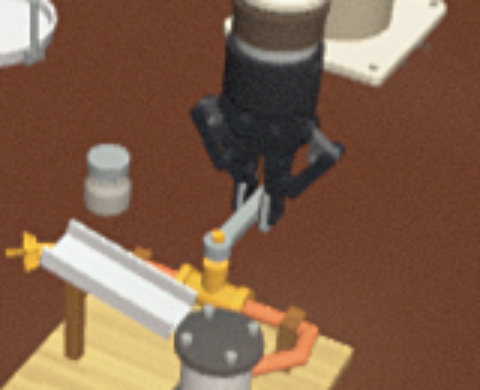

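Request:
drive_tool(moves=[255, 0.0009, 0.0098, 0, 0, 0, -0.147, 255, 0.0031, 0.0194, 0, 0, 0, -0.294, 255, 0.0068, 0.0286, 0, 0, 0, -0.441, 255, 0.0118, 0.037, 0, 0, 0, -0.588, 255, 0.018, 0.0447, 0, 0, 0, -0.735])

```text
time: 5.3
tool_pos: [0.4945, 0.19, 0.0867]
orientation: [0.367, 0.93, 0.002, -0.0]
force: [-1.9, 5.7, 6.7]
width: 0.161
gripper_force: 30.8
```

Request:
drive_tool(moves=[255, 0, 0, 0, 0, 0, 0, 255, 0, 0, 0, 0, 0, 0, 255, 0, 0, 0, 0, 0, 0, 255, 0, 0, 0, 0, 0, 0])

```text
time: 5.8
tool_pos: [0.4948, 0.1903, 0.0867]
orientation: [0.365, 0.931, 0.003, 0.0]
force: [-2.0, 6.9, 4.2]
width: 0.152
gripper_force: 29.4
```

Request:
drive_tool(moves=[0, 0, 0, 0, 0, 0, 0, 0, 0, 0, 0, 0, 0, 0, 0, 0, 0, 0, 0, 0, 0, 0, 0, 0, 0.04, 0, 0, 0, 0, 0, 0, 0.1, 0, 0, 0])

```text
time: 6.42
tool_pos: [0.4924, 0.1865, 0.1841]
orientation: [0.366, 0.93, -0.002, -0.002]
force: [1.0, 1.6, 0.2]
width: 0.995
gripper_force: 0.0
```

Request:
drive_tool(moves=[0, 0.01, -0.055, 0.04, 0, 0, -0.15, 0, 0.02, -0.11, 0.05, 0, 0, -0.3, 0, 0.03, -0.165, 0.05, 0, 0, -0.45, 0, 0.04, -0.22, 0.05, 0, 0, -0.6, 0, 0.05, -0.275, 0.05, 0, 0, -0.75])

```text
time: 7.05
tool_pos: [0.544, -0.0895, 0.2352]
orientation: [0.684, 0.73, -0.0, 0.0]
force: [0.3, -1.4, -0.1]
width: 1.001
gripper_force: 0.0
```

```bash
python3 - <<'E'
from h import *
o=manip.get_obs();print(o['joint_positions'],o['tool_pos'],o['orientation'],o['width'])
s=snap('scene');k=snap('top')
q=proj(s,[(.544,.1435,.112)]+[(.544+.1*np.cos(np.deg2rad(182.1-a)),.1435+.1*np.sin(np.deg2rad(182.1-a)),.112) for a in (37,45,53)])
for c,im in(('scene',s),('top',k)):
  for n,z in(('valve_grip',.105),('dish_grip',.087),('dish',0),('dish_lip',.023)):
    for r in manip.landmark_of(n,c)[:3]:
      if r['p']>.3: print(c,n,r['p'],at(im,r['centre'],z))
b=cv2.resize(s['color'][130:260,130:400,::-1],None,fx=2.9,fy=2.9)
for p in q[1:]: cv2.line(b,*[tuple(int(v) for v in (x-[130,130]+.5)*2.9) for x in(q[0],p)],(0,0,255),1)
a=k['color'][60:250,130:400,::-1]
cv2.imwrite('pics/s3.png',b)
E
```

```text
[-1.63030847e-01  3.41764772e-01  1.53688515e-01  1.38273735e+00
 -1.70964264e-04  1.34213736e+00] [ 0.54399741 -0.08953514  0.23524893] [ 6.83527240e-01  7.29925000e-01 -7.58569214e-05  4.03436976e-05] 1.0006627176384806
scene valve_grip 0.74 [0.50318179 0.19864923 0.105     ]
scene dish_grip 0.67 [ 0.19234961 -0.33574239  0.087     ]
scene dish_grip 0.61 [ 0.66191374 -0.15321735  0.087     ]
scene dish_grip 0.59 [ 0.75913739 -0.40442445  0.087     ]
scene dish 0.94 [ 0.267739   -0.30296979  0.        ]
scene dish 0.85 [ 0.79675706 -0.35253896  0.        ]
scene dish 0.55 [ 6.54586899e-01 -1.53781828e-01  1.11022302e-16]
scene dish_lip 0.97 [ 0.74222342 -0.16369609  0.023     ]
scene dish_lip 0.75 [ 0.68776204 -0.36377682  0.023     ]
scene dish_lip 0.72 [ 0.33998911 -0.34276239  0.023     ]
top valve_grip 0.54 [0.49522102 0.18789493 0.105     ]
top dish_grip 0.83 [ 0.26285849 -0.30475783  0.087     ]
top dish_grip 0.69 [ 0.80928326 -0.35578782  0.087     ]
top dish 0.7 [ 0.27372355 -0.29114623  0.        ]
top dish_lip 0.8 [ 0.68091827 -0.38338833  0.023     ]
top dish_lip 0.56 [ 0.37712897 -0.32127441  0.023     ]
```

View pics/s3.png

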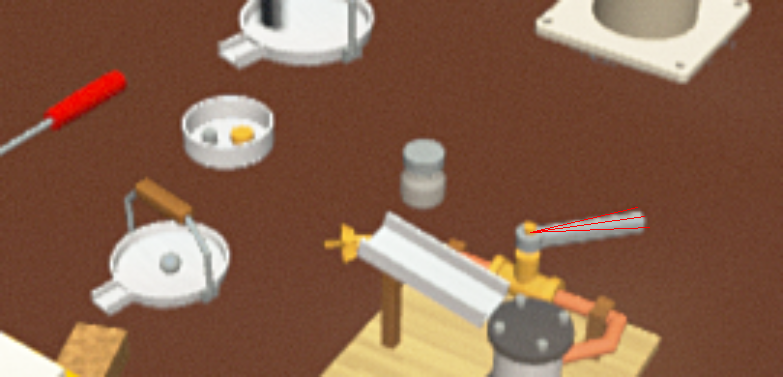

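The lever lies on the 45° line. The dish is at about (0.660,-0.152) with its yaw near -9°. I'll move over its bar next.

Request:
drive_tool(moves=[0, 0.04, -0.02, 0, 0, 0, -0.08, 0, 0.08, -0.04, 0, 0, 0, -0.16, 0, 0.117, -0.062, -0.03, 0, 0, -0.223, 0, 0.117, -0.062, -0.07, 0, 0, -0.223, 0, 0.117, -0.062, -0.09, 0, 0, -0.223])

```text
time: 8.18
tool_pos: [0.6601, -0.1483, 0.1415]
orientation: [0.758, 0.652, -0.002, -0.002]
force: [0.1, -0.8, -1.0]
width: 0.995
gripper_force: 0.0
```

Request:
drive_tool(moves=[0, 0, 0, -0.03, 0, 0, 0, 0, 0, 0, -0.06, 0, 0, 0, 0, 0, 0, -0.079, 0, 0, 0, 160, 0, 0, -0.079, 0, 0, 0, 160, 0, 0, -0.079, 0, 0, 0])

```text
time: 8.8
tool_pos: [0.6618, -0.149, 0.0674]
orientation: [0.758, 0.652, 0.0, 0.001]
force: [-0.1, -0.8, 0.2]
width: 0.603
gripper_force: 0.0
```

```bash
python3 - <<'E'
from h import *
o=manip.get_obs();print(o['joint_positions'],o['tool_pos'],o['orientation'],o['width'],o['force'])
s=snap('scene');k=snap('top')
b=cv2.resize(s['color'][120:250,140:270,::-1],None,fx=3,fy=3)
a=cv2.resize(k['color'][90:220,235:365,::-1],None,fx=3,fy=3)
cv2.imwrite('pics/s4.png',np.hstack([a,b]))
E
```

```text
[-2.21382337e-01  6.93316785e-01  2.85628287e-01  1.16162797e+00
 -3.09603349e-05  1.50042300e+00] [ 0.66179852 -0.14896151  0.06737131] [7.58430988e-01 6.51752936e-01 4.29176307e-04 6.02944285e-04] 0.6033072702931221 [-0.07433441 -0.77591444  0.15819719]
```

View pics/s4.png

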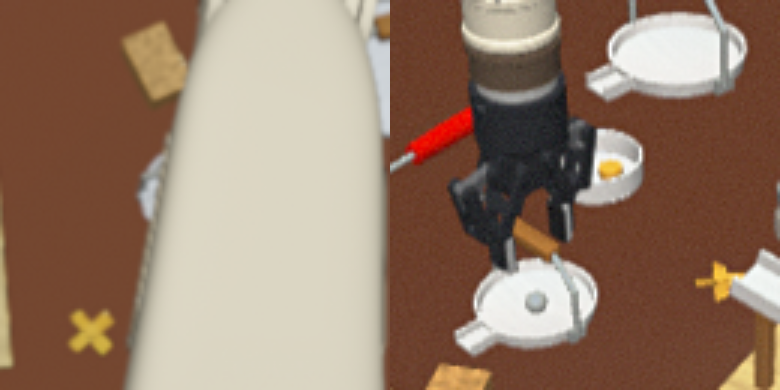

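The bar sits between the fingers and the ball is centred, so I'll close gently in small steps.

Request:
drive_tool(moves=[170, 0, 0, 0, 0, 0, 0, 180, 0, 0, 0, 0, 0, 0, 184, 0, 0, 0, 0, 0, 0, 188, 0, 0, 0, 0, 0, 0, 192, 0, 0, 0, 0, 0, 0], grip_force=30)

```text
time: 9.52
tool_pos: [0.661, -0.1495, 0.0663]
orientation: [0.759, 0.651, -0.0, -0.0]
force: [-0.5, -0.3, -1.0]
width: 0.25
gripper_force: 0.0
```

Request:
drive_tool(moves=[196, 0, 0, 0, 0, 0, 0, 200, 0, 0, 0, 0, 0, 0, 204, 0, 0, 0, 0, 0, 0, 208, 0, 0, 0, 0, 0, 0, 212, 0, 0, 0, 0, 0, 0])

```text
time: 10.15
tool_pos: [0.6609, -0.1493, 0.0662]
orientation: [0.759, 0.651, -0.0, -0.0]
force: [1.2, 0.5, -0.3]
width: 0.183
gripper_force: 29.7
```

Request:
drive_tool(moves=[216, 0, 0, 0, 0, 0, 0, 222, 0, 0, 0, 0, 0, 0, 230, 0, 0, 0, 0, 0, 0, 255, 0, 0, 0, 0, 0, 0, 255, 0, 0, 0, 0, 0, 0], grip_force=50)

```text
time: 10.78
tool_pos: [0.661, -0.1493, 0.0663]
orientation: [0.759, 0.651, 0.0, -0.0]
force: [0.3, 1.6, 0.6]
width: 0.183
gripper_force: 49.1
```

```bash
python3 - <<'E'
from h import *
o=manip.get_obs();print(o['tool_pos'],o['orientation'],o['width']*85,o['gripper_force'],o['force'],o['ft_torque'])
s=snap('scene')
cv2.imwrite('pics/s5.png',cv2.resize(s['color'][140:260,140:260,::-1],None,fx=4.5,fy=4.5))
E
```

```text
[ 0.6609716  -0.14931795  0.06627879] [ 7.58717175e-01  6.51420161e-01  1.58301661e-06 -1.50800428e-04] 15.552833177417053 49.096439480781555 [0.31265738 1.64890313 0.63643213] [ 0.21656829 -0.09809212  0.02610384]
```

View pics/s5.png

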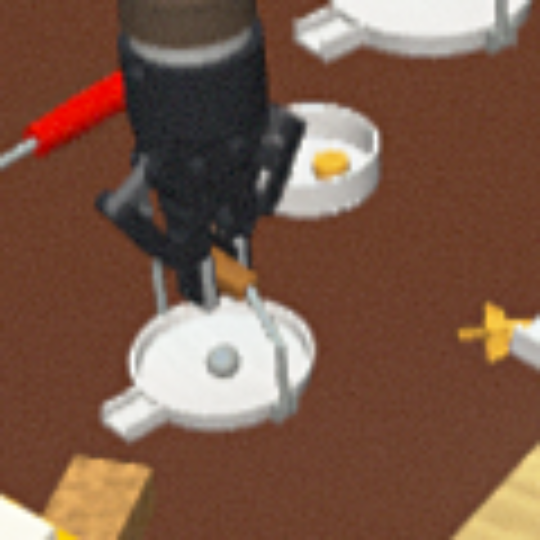

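Request:
drive_tool(moves=[255, 0, 0, 0.002, 0, 0, 0, 255, 0, 0, 0.008, 0, 0, 0, 255, 0, 0, 0.018, 0, 0, 0, 255, 0, 0, 0.03, 0, 0, 0, 255, 0, 0, 0.042, 0, 0, 0], grip_force=70)

```text
time: 11.45
tool_pos: [0.6613, -0.1496, 0.1097]
orientation: [0.759, 0.651, 0.0, 0.0]
force: [0.9, -0.3, -3.1]
width: 0.173
gripper_force: 68.2
```

Request:
drive_tool(moves=[255, 0, 0, 0.006, 0, 0, 0, 255, 0, 0, 0.01, 0, 0, 0, 255, 0, 0, 0.012, 0, 0, 0, 255, 0, 0, 0.012, 0, 0, 0, 255, 0, 0, 0.012, 0, 0, 0])

```text
time: 12.08
tool_pos: [0.6608, -0.1494, 0.1198]
orientation: [0.759, 0.651, -0.0, -0.0]
force: [-0.1, -0.1, -2.9]
width: 0.175
gripper_force: 68.2
```

```bash
python3 - <<'E'
from h import *
o=manip.get_obs();print(o['tool_pos'],o['orientation'],o['width']*85,o['gripper_force'],o['force'],o['ft_torque'])
s=snap('scene')
for n in('dish','ball_center','dish_lip','dish_grip'): print(n,[(round(r['p'],2),np.round(r['centre'])) for r in manip.landmark_of(n,'scene')[:3]])
cv2.imwrite('pics/s6.png',cv2.resize(s['color'][110:240,130:260,::-1],None,fx=4.5,fy=4.5))
E
```

```text
[ 0.66076444 -0.14941621  0.11981971] [ 7.58742349e-01  6.51390696e-01 -2.82976299e-04 -3.58866999e-04] 14.880843333835658 68.24284672737122 [-0.05376271 -0.07393887 -2.90385776] [-0.05538243  0.05017781  0.04370723]
dish [(0.74, array([221.,  96.])), (0.6, array([208., 187.])), (0.6, array([147., 234.]))]
ball_center [(0.54, array([201., 184.]))]
dish_lip [(0.84, array([146., 211.])), (0.83, array([216., 163.])), (0.63, array([194., 124.]))]
dish_grip [(0.67, array([180., 188.])), (0.65, array([185.,  89.])), (0.58, array([110., 237.]))]
```

View pics/s6.png

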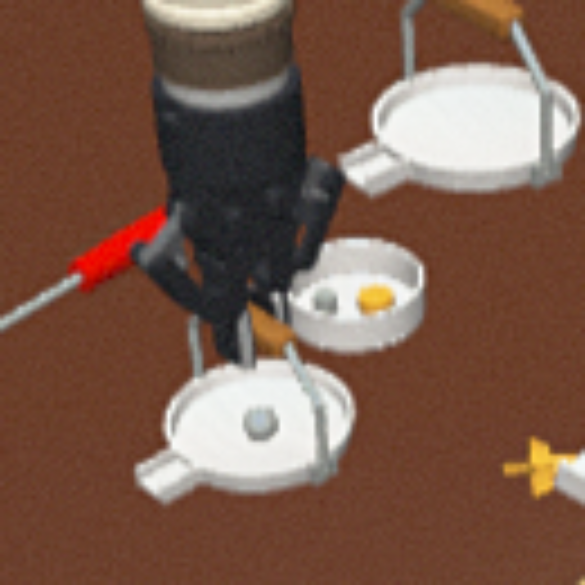

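The dish is level and held, with the ball centred. I'll lift the rest of the way, then make the slow turn and shift.

Request:
drive_tool(moves=[255, 0, 0, 0.01, 0, 0, 0, 255, 0, 0, 0.035, 0, 0, 0, 255, 0, 0, 0.065, 0, 0, 0, 255, 0, 0, 0.09, 0, 0, 0, 255, 0, 0, 0.1, 0, 0, 0])

```text
time: 12.95
tool_pos: [0.6621, -0.1497, 0.2233]
orientation: [0.759, 0.651, 0.001, 0.002]
force: [0.2, -0.3, -3.5]
width: 0.172
gripper_force: 68.4
```

Request:
drive_tool(moves=[255, 0, 0.002, 0, 0, 0, 0.03, 255, -0.001, 0.006, 0, 0, 0, 0.09, 255, -0.002, 0.012, 0, 0, 0, 0.18, 255, -0.004, 0.018, 0, 0, 0, 0.28, 255, -0.005, 0.025, 0, 0, 0, 0.38])

```text
time: 13.58
tool_pos: [0.6551, -0.124, 0.2182]
orientation: [0.62, 0.784, -0.001, -0.002]
force: [0.1, 0.6, -3.1]
width: 0.169
gripper_force: 68.4
```

Request:
drive_tool(moves=[255, -0.001, 0.007, 0, 0, 0, 0.1, 255, -0.003, 0.014, 0, 0, 0, 0.2, 255, -0.004, 0.021, 0, 0, 0, 0.3, 255, -0.006, 0.028, 0, 0, 0, 0.4, 255, -0.007, 0.035, 0, 0, 0, 0.5])

```text
time: 14.2
tool_pos: [0.6481, -0.089, 0.2183]
orientation: [0.407, 0.913, -0.0, -0.002]
force: [0.3, 0.3, -3.4]
width: 0.178
gripper_force: 68.4
```

Request:
drive_tool(moves=[255, -0.001, 0.007, 0, 0, 0, 0.1, 255, -0.003, 0.014, 0, 0, 0, 0.2, 255, -0.004, 0.021, 0, 0, 0, 0.3, 255, -0.006, 0.028, 0, 0, 0, 0.4, 255, -0.007, 0.034, 0, 0, 0, 0.5])

```text
time: 14.82
tool_pos: [0.6411, -0.0549, 0.2184]
orientation: [0.168, 0.986, -0.0, -0.002]
force: [-0.4, 0.2, -2.7]
width: 0.174
gripper_force: 68.4
```

Request:
drive_tool(moves=[255, -0.001, 0.007, 0, 0, 0, 0.1, 255, -0.003, 0.013, 0, 0, 0, 0.2, 255, -0.004, 0.018, 0, 0, 0, 0.29, 255, -0.005, 0.021, 0, 0, 0, 0.35, 255, -0.005, 0.0225, 0, 0, 0, 0.378])

```text
time: 15.45
tool_pos: [0.6362, -0.0326, 0.2187]
orientation: [-0.019, 1.0, 0.0, -0.001]
force: [-0.2, 0.3, -3.4]
width: 0.17
gripper_force: 68.4
```

Request:
drive_tool(moves=[255, 0, 0, 0, 0, 0, 0, 255, 0, 0, 0, 0, 0, 0, 255, 0, 0, 0, 0, 0, 0, 255, 0, 0, 0, 0, 0, 0, 255, 0, 0, 0, 0, 0, 0])

```text
time: 16.08
tool_pos: [0.6371, -0.033, 0.2204]
orientation: [-0.018, 1.0, -0.0, 0.0]
force: [-0.1, 0.1, -3.1]
width: 0.174
gripper_force: 68.4
```

```bash
python3 - <<'E'
from h import *
o=manip.get_obs();print(o['tool_pos'],o['orientation'],o['width']*85,o['gripper_force'],o['force'])
s=snap('scene');k=snap('top')
T=o['tool_pos']; dz=T[2]-.0663
for c,im in(('scene',s),('top',k)):
  for n,z in(('valve_grip',.105),('dish',dz),('dish_lip',dz+.023),('ball_center',dz+.017),('trough_mouth',.137)):
    for r in manip.landmark_of(n,c)[:3]:
      P=at(im,r['centre'],z)
      if r['p']>.3 and np.linalg.norm(P[:2]-T[:2])<.3: print(c,n,round(r['p'],2),P.round(4))
a=cv2.resize(k['color'][110:240,150:320,::-1],None,fx=2.3,fy=2.3)
b=cv2.resize(s['color'][110:240,190:360,::-1],None,fx=4.4,fy=4.4)
th=np.deg2rad(92.1);c=np.array([T[0],T[1],dz]);x=np.array([np.cos(th),np.sin(th),0]);y=np.array([-x[1],x[0],0])
P=[c+.053*np.cos(u)*x+.053*np.sin(u)*y+[0,0,.023] for u in np.linspace(0,6.3,50)]+[c+.078*x+.012*y+[0,0,.023],c+.078*x-.012*y+[0,0,.023]]
cv2.polylines(b,[((proj(s,P)-[190,110]+.5)*4.4).astype(int).reshape(-1,1,2)],False,(0,0,255),1)
cv2.imwrite('pics/s7.png',b)
E
```

```text
[ 0.63708243 -0.03304506  0.22036108] [-1.75373573e-02  9.99846207e-01 -2.55446855e-05  5.99154916e-05] 14.751944922508793 68.36997628211975 [-0.09874851  0.10752294 -3.0751069 ]
scene valve_grip 0.61 [0.4981 0.1846 0.105 ]
scene dish 0.72 [ 0.8929 -0.1864  0.1541]
scene dish 0.72 [0.5637 0.215  0.1541]
scene dish 0.65 [ 0.625  -0.0309  0.1541]
scene dish_lip 0.88 [ 0.8101 -0.2017  0.1771]
scene dish_lip 0.82 [ 0.546  -0.1675  0.1771]
scene dish_lip 0.55 [0.6308 0.0361 0.1771]
scene ball_center 0.39 [ 0.6364 -0.0406  0.1711]
scene trough_mouth 0.87 [0.6388 0.051  0.137 ]
top valve_grip 0.54 [0.4961 0.1833 0.105 ]
top dish 0.59 [ 0.7173 -0.2988  0.1541]
top dish_lip 0.88 [ 0.6299 -0.3225  0.1771]
top trough_mouth 0.89 [0.6301 0.046  0.137 ]
```

View pics/s7.png

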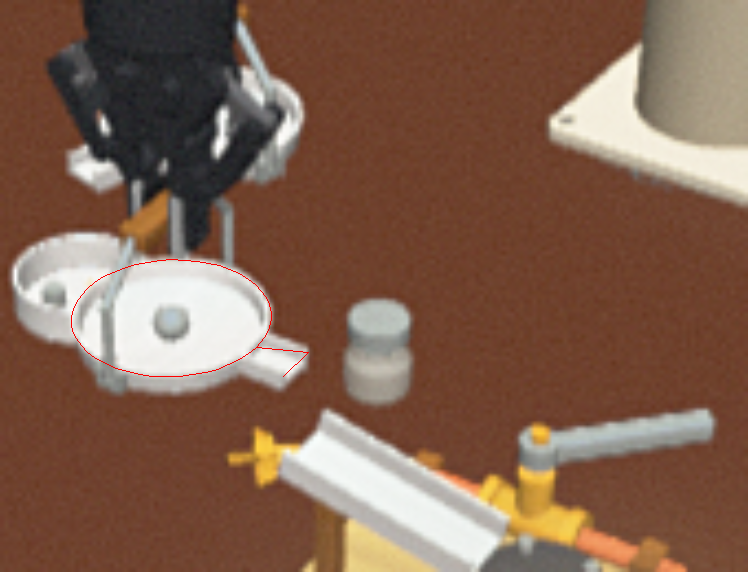

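The overlay fits the dish: the lip points along the trough with its end above the mouth, about 40 mm over the walls. The ball is centred at (172,322), and the lever is still at half open. I'll hand the job in.

```bash
python3 -c "
from rig import manip
print(manip.finish_job())"
```

```text
the job is handed in; nothing more can be done
None
```

I handed the job in with the valve lever at about 45° and the dish held level, its lip along the trough and about 40 mm above the outer end. The ball was in the middle and no bystander was seen to be disturbed, but the judge returned no verdict.

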